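Close up the bar caddy's divider to the tumbler

ROBOT

A 7-joint arm with a two-finger parallel gripper is mounted at the origin on a cart in front of the work surface, level with it; the furniture and walls round the work are solid. World frame = base frame: x ahead of the robot, y to its left, z up, the work surface at z = 0. Lengths are in m, angles in rad, forces in N, time in s.
With the tool pointing down it reaches from about 0.35 to 0.9 m from the base axis. Payload 19.9 kg.
Tool frame: the origin (TCP) lies between the finger pads; the fingertips stand 11 mm ahead of it and the grasp point (between the pads) lies 8 mm behind it; z points along the fingers, y is the line along which they close (so a half turn about z gives the same grasp; the last joint's range is limited). The gripper opens to 94 mm and grips with 3 to 60 N. Pads are 16 mm wide; open, the fingers measure 119 mm over their backs; the gripper's body (75 mm by 177 mm) begins 78 mm behind the grasp point.
Start: joints at [1.298, 0.417, -0.01, 1.614, 0.005, 1.111, -0.053], TCP at [0.144, -0.608, 0.216] pointing down, gripper open.
Joint ranges: [-2.81, 2.81], [-0.39, 2.02], [-1.27, 1.25], [0.06, 2.57], [-1.19, 4.33], [0.19, 2], [-2.82, 2.82]. Speed limits (rad/s): [1.89, 1.89, 2.39, 2.39, 3.01, 3.01, 3.01].

INTERFACE

Orientations are given as a rotation vector (axis times angle).
In Python, from cell import ctrl gives the robot as it stands.
- The arm moves only by the shell command python3 -m creep 'ROWS'. ROWS is text: rows parted by semicolons, each of 5 numbers parted by spaces: the opening, from 0 (shut) to 1 (fully open), then the shift along the tool's x, y, z in m, then the turn about the tool's z in rad. A call has exactly 8 rows; each row shifts and turns the commanded pose from where the row before left it, along the tool's axes as they then stand; what a row does not reach is not made up. A row lasts 1/12 s, in which the tool goes at most 41.7 mm and 7.16 degrees, less where a joint would pass 70% of its speed; a pose out of reach is approached as far as the arm can. A call with a gripper value outside its range is refused whole. The fingers move at their own pace and stop on an object; the grip force is fixed at half the most. Time passes only in rows, so rows that do not move let the fingers close, or fill a call up. It gives the time, the measured TCP pose, the force, the opening and the grip force at its end, in the units of the state.
- ctrl.observe(): the state, without advancing time (a new reading comes with each control period).
- ctrl.camera(name): name is "side" or "top"; returns the picture (420x560x3 uint8, blue, green, red); there is no depth.
- ctrl.calibration(name): a dict with "intrinsics" (3x3 intrinsics, pixels), "R" (3x3) and "t" (3): a world point X has camera coordinates R X + t. Camera axes: x right, y down, z forward; pixel columns grow to the right and rows downward; lengths in m; the calibration is good to about 2 mm. A picture is of the moment at which its call begins. calibration takes no time and is no camera call.
- ctrl.finish_job(): hands the job in; it is judged then, once.
The state is a dict: "clock": time; "joints": joint angles; "joint_vel": joint speeds; "joint_efforts": joint torques, N m; "eef_pos": TCP position; "ee_rot": TCP orientation; "wrist_force": force on the tool from outside, world axes, zero at the start; "ft_torque": the same for the moment, N m; "opening": finger opening in m; "grasp_force": force on a finger pad.
Only numpy, scipy, OpenCV 4.12 (cv2) and the standard library are available. Lean on these libraries where they do the work, as an engineer would, in place of code of your own. Each camera call takes 0.05 s, during which the arm holds its last target. There are 200 camera calls.

TASK

The sliding divider of the wooden bar caddy is locked in the middle hole of its rail. Pull the brass knob of its index plunger up, slide the divider over to the hole on the tumbler's side (the ice tumbler, not the jigger), and release the knob so that the plunger springs fully down into that hole. Leave the tumbler and the jigger standing where they are.

Things in the scene. Friction and masses are not known exactly. Their poses are not given: they have to be found in the camera images.
- knob (a point): centre, half-way up, of the brass plunger knob: round, 28 mm in diameter, 34 mm tall, upright on top of the divider's steel saddle, at the caddy's front wall. It is 123 mm above the worktop with the plunger down; the steel bush under the knob is then 103 mm and the saddle 86 mm high. Axes: as those of the rail.
- rail_mid (a point): mouth of the middle hole of the steel rail on top of the caddy's front wall, 66 mm above the worktop, where the plunger is at the start. Axes: z up, y along the rail (the slide direction), x from the rail to the caddy's back wall. Two more holes lie 60 mm from it, at +y and -y. The wooden caddy (178 x 356 mm, walls 66 mm high) is fixed to the worktop and turns with these axes.
- divider (a joint): position of the divider along the rail's y, in m: 0 at the middle hole, +0.060 and -0.060 at the end holes, stops at +0.070 and -0.070. It slides with about 1 N, and only while the plunger is pulled.
- plunger (a joint): lift of the knob in m: 0 fully down in a hole, 0.025 at its upper stop. From 0.016 the pin is clear of the hole and rides on the rail's top. A spring draws it down with 3 N at the bottom and 7 N at the top. The holes are widely countersunk: let go within about 10 mm of a hole's centre, the pin drops in and centres the divider by itself.
- tumbler_mid (a point): centre, half-way up, of the clear glass tumbler with ice in one end bay of the caddy: 73 mm in diameter, 100 mm tall, upright on the caddy's floor 10 mm above the worktop, about 118 mm from the middle hole along the rail, to one side or the other, and about 80 mm behind it. At the hole on its side the divider stays about 17 mm clear of it.
- jigger_mid (a point): centre, half-way up, of the brass double-cone jigger (47 mm in diameter, 101 mm tall) that stands likewise in the other end bay
Things that resemble listed ones, but are neither listed nor needed, are in the scene too. Leave any orange or purple look-alike of the part that bears jigger_mid alone.

How it is judged:
By the outcome, as a careful person would: the job done as asked, in the order asked, and still so for the second after the job is handed in, with the robot touching nothing.
It also fails if it takes over 32 s, if anything falls off the work surface, if the arm or the gripper's body presses on something with over 40 N, if the wrist force passes 120 N, or if a joint passes its speed limit or range.

## Working session

There is one attempt and no reset: what is moved stays moved. The work goes in short steps, Python scripts to look and compute and a shell command to move; the robot and the scene stay as the last step left them, time stands still between calls to the robot, and variables do not carry over. Pictures are saved under pics/ and viewed, at most 10 in all, crops included, and the job is handed in when it is done.

```bash
mkdir -p pics; python3 - <<'E'
from cell import ctrl
import cv2,numpy as np
for n in("side","top"):
    cv2.imwrite(f"pics/{n}0.png",ctrl.camera(n))
    c=ctrl.calibration(n);print(n,np.round(c["intrinsics"],1).tolist(),np.round(c["R"],3).tolist(),np.round(c["t"],3))
s=ctrl.observe();print({k:np.round(v,3) for k,v in s.items()})
E
```

```text
side [[395.8, 0.0, 281.2], [0.0, 395.8, 212.2], [0.0, 0.0, 1.0]] [[0.998, -0.055, -0.001], [-0.036, -0.638, -0.769], [0.042, 0.768, -0.639]] [-0.529  0.036  0.994]
top [[402.8, 0.0, 277.8], [0.0, 402.8, 206.0], [0.0, 0.0, 1.0]] [[0.093, -0.996, 0.004], [-0.974, -0.092, -0.205], [0.205, 0.015, -0.979]] [-0.157  0.532  0.882]
{'clock': np.float64(0.1), 'joints': array([ 1.297,  0.418, -0.01 ,  1.614,  0.005,  1.111, -0.053]), 'joint_vel': array([-0.003, -0.001, -0.   , -0.002, -0.   ,  0.001,  0.001]), 'joint_efforts': array([ 3.0000e-03, -8.5258e+01,  6.4100e-01, -4.2669e+01, -4.9000e-02,
        1.6000e-02,  0.0000e+00]), 'eef_pos': array([ 0.143, -0.608,  0.216]), 'ee_rot': array([-3.119, -0.363,  0.   ]), 'wrist_force': array([-0.618, -0.586, -0.794]), 'ft_torque': array([ 0.004, -0.02 , -0.018]), 'grasp_force': np.float64(0.0), 'opening': np.float64(0.094)}
```

View pics/side0.png

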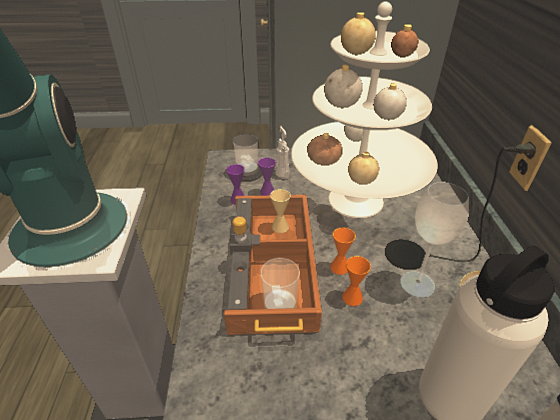

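View pics/top0.png

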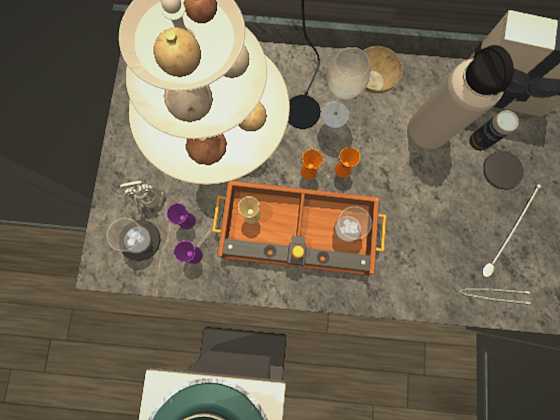

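The side view shows the knob at (239,224), the caddy tumbler at (280,285) and the caddy jigger at (280,211). The top view shows the knob at (298,252), the tumbler at (350,228), the jigger at (249,210) and free rail holes near (270,252) and (323,258).

Possible mix-ups, in top-view pixels:
- **Knob:** gold ornament (177,50), gold handles (217,214) and (381,232), brass jigger (249,210). I choose (298,252), on the saddle at the front wall.
- **Tumbler:** ice glass outside the caddy (135,238), glass (348,75). I choose (350,228), inside the caddy.
- **Jigger:** purple (180,215) and (187,252), orange (311,163) and (347,160). I choose (249,210).

```bash
cat > h.py <<'E'
import cv2,numpy as np
from cell import ctrl
def ray(n,p):
    c=ctrl.calibration(n);K,R,t=map(np.array,(c["intrinsics"],c["R"],c["t"]))
    d=R.T@np.linalg.solve(K,[p[0],p[1],1.]);return -R.T@t,d/np.linalg.norm(d)
def onplane(n,p,z):
    o,d=ray(n,p);return o+d*(z-o[2])/d[2]
def tri(ps,pt):
    A=0;b=0
    for n,p in(("side",ps),("top",pt)):
        o,d=ray(n,p);M=np.eye(3)-np.outer(d,d);A=A+M;b=b+M@o
    return np.linalg.solve(A,b)
def blob(im,box,lo,hi):
    x0,y0,x1,y1=box;m=cv2.inRange(cv2.cvtColor(im[y0:y1,x0:x1],cv2.COLOR_BGR2HSV),lo,hi)
    k,l,s,c=cv2.connectedComponentsWithStats(m);i=1+np.argmax(s[1:,4])
    return s[i,:4]+[x0,y0,0,0],s[i,4],c[i]+[x0,y0]
E
python3 - <<'E'
from h import *
S=cv2.imread("pics/side0.png");T=cv2.imread("pics/top0.png")
for n,im,b in(("side",S,(226,212,254,246)),("top",T,(284,238,314,268))):
    print(n,blob(im,b,(18,140,120),(35,255,255)))
a=cv2.resize(T[190:280,210:390],None,fx=4,fy=4,interpolation=2)
b=cv2.resize(S[190:340,220:330],None,fx=1.6,fy=1.6)
cv2.imwrite("pics/c0.png",np.vstack([a,np.zeros((240,720,3),np.uint8)])[:600]);
o=np.zeros((600,720,3),np.uint8);o[:360]=a;o[360:600,:176]=b
k=cv2.resize(S[205:255,215:265],(240,240),interpolation=2);o[360:600,200:440]=k
k=cv2.resize(T[230:280,273:323],(240,240),interpolation=2);o[360:600,460:700]=k
cv2.imwrite("pics/c0.png",o)
E
```

```text
side (array([234, 217,  11,   8]), np.int32(62), array([239.11290323, 220.22580645]))
top (array([293, 246,  11,  11]), np.int32(98), array([297.89795918, 250.95918367]))
```

View pics/c0.png

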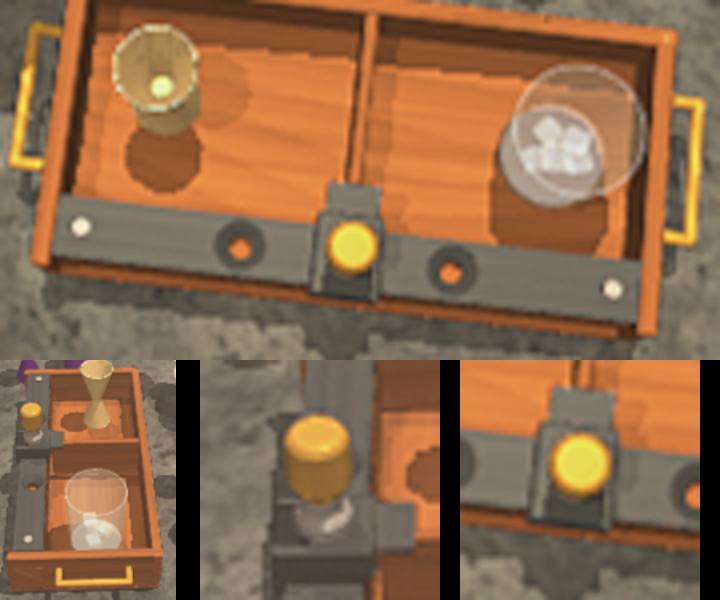

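The crop confirms the brass knob on the saddle, with its top face at top-view (298,251) and side-view (239,220). The caddy tumbler is to the right of it, with rail holes at top-view (269.8,250.8) and (323,257.8), and rail screws at (230.2,246.8) and (363.2,262.2).

```bash
python3 - <<'E'
from h import *
from scipy.spatial.transform import Rotation as Ro
T=lambda p,z:onplane("top",p,z)
a,b,c,d=[T(p,.066) for p in((269.75,250.75),(323,257.75),(230.25,246.75),(363.25,262.25))]
for v in(a,b,c,d):print(v.round(4))
print("mid",((a+b)/2).round(4),((c+d)/2).round(4),"len",np.linalg.norm(a-b))
u=c-d;yaw=np.arctan2(-u[0],u[1]);print("rail y dir",u/np.linalg.norm(u),"yaw",yaw, np.arctan2(-(a-b)[0],(a-b)[1]))
print("knob top",T((297.9,251),.140).round(4),onplane("side",(239.1,220.2),.140).round(4),tri((239.1,220.2),(297.9,251)).round(4))
print("tumbler rim",T((347+7,215.5+7),.11))
s=ctrl.observe();print(Ro.from_rotvec(s["ee_rot"]).as_matrix().round(3),s["eef_pos"])
E
```

```text
[ 0.4378 -0.0979  0.066 ]
[ 0.4333 -0.2183  0.066 ]
[ 0.4385 -0.0085  0.066 ]
[ 0.4317 -0.3087  0.066 ]
mid [ 0.4356 -0.1581  0.066 ] [ 0.4351 -0.1586  0.066 ] len 0.1204342845782006
rail y dir [0.02253253 0.99974611 0.        ] yaw -0.022534440465811524 -0.037218172547141624
knob top [ 0.4357 -0.1577  0.14  ] [ 0.4362 -0.1621  0.14  ] [ 0.4359 -0.1579  0.1364]
tumbler rim [ 0.5116566  -0.27530519  0.11      ]
[[ 0.973  0.23  -0.   ]
 [ 0.23  -0.973  0.001]
 [-0.    -0.001 -1.   ]] [ 0.14349998 -0.60796812  0.21590321]
```

Rail yaw is about -0.025 rad, and the tumbler is on the -y side. The knob is at about (0.436, -0.159). I'll turn the tool by +0.257 first, then approach at the current height.

```bash
python3 -m creep '1 0 0 0 0.086; 1 0 0 0 0.086; 1 0 0 0 0.085; 1 0.018 -0.029 0 0; 1 0.018 -0.029 0 0; 1 0.018 -0.029 0 0; 1 0.018 -0.029 0 0; 1 0.018 -0.029 0 0'
```

```text
clock: 0.77
eef_pos: [0.2377, -0.4639, 0.2162]
ee_rot: [-3.141, 0.04, 0.001]
wrist_force: [0.7, 0.0, -0.5]
opening: 0.094
grasp_force: 0.0
```

```bash
python3 -m creep '1 0.018 -0.029 0 0; 1 0.018 -0.029 0 0; 1 0.018 -0.029 0 0; 1 0.018 -0.029 0 0; 1 0.018 -0.029 0 0; 1 0.018 -0.029 0 0; 1 0.01 -0.02 0 0; 1 0 0 0 0'
```

```text
clock: 1.43
eef_pos: [0.3621, -0.2707, 0.2164]
ee_rot: [-3.141, 0.031, -0.0]
wrist_force: [1.2, 0.7, 0.0]
opening: 0.094
grasp_force: 0.0
```

```bash
python3 -m creep '1 0.018 -0.028 0 0; 1 0.018 -0.028 0 0; 1 0.018 -0.028 0 0; 1 0.018 -0.028 0 0.005; 1 0 0 0 0; 1 0 0 0 0; 1 0 0 0 0; 1 0 0 0 0' && python3 - <<'E'
from h import *
for n in("side","top"):cv2.imwrite(f"pics/{n}1.png",ctrl.camera(n))
S=cv2.imread("pics/side1.png")[130:280,180:330];T=cv2.imread("pics/top1.png")[160:310,220:370]
cv2.imwrite("pics/c1.png",np.hstack([cv2.resize(i,(400,400)) for i in(S,T)]))
E
```

```text
clock: 2.1
eef_pos: [0.4342, -0.1656, 0.2163]
ee_rot: [3.141, -0.05, -0.001]
wrist_force: [-0.6, -0.1, 1.3]
opening: 0.0943
grasp_force: 0.0
```

View pics/c1.png

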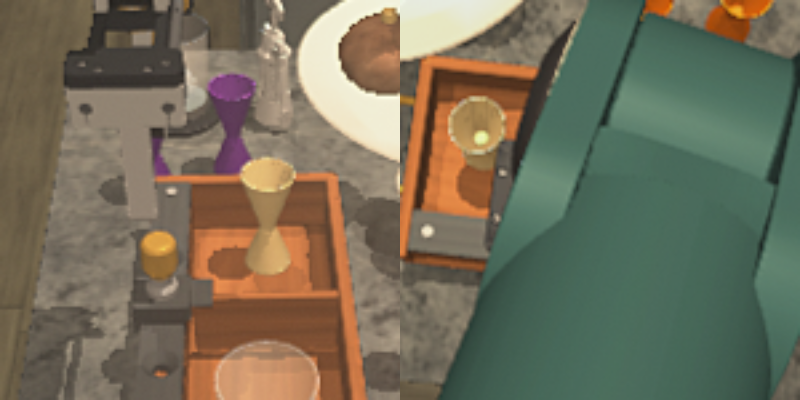

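In the side view the gripper hangs above the knob, with the fingers spread along the rail. The jigger and tumbler are clear. Next I trim 7 mm along the rail and descend.

```bash
python3 -m creep '1 0.002 -0.007 0.01 0; 1 0 0 0.02 0; 1 0 0 0.02 0; 1 0 0 0.02 0; 1 0 0 0.015 0; 1 0 0 0.012 0; 1 0 0 0 0; 1 0 0 0 0'
```

```text
clock: 2.87
eef_pos: [0.4367, -0.1572, 0.1189]
ee_rot: [-3.14, 0.047, 0.002]
wrist_force: [0.2, -0.1, -0.1]
opening: 0.0941
grasp_force: 0.0
```

```bash
python3 -m creep '0.6 0 0 0 0; 0.4 0 0 0 0; 0.25 0 0 0 0; 0.15 0 0 0 0; 0.15 0 0 0 0; 0.15 0 0 0 0; 0.15 0 0 0 0; 0.15 0 0 0 0'
```

```text
clock: 3.53
eef_pos: [0.4371, -0.1575, 0.1195]
ee_rot: [-3.141, 0.047, 0.0]
wrist_force: [-0.3, -0.5, -0.4]
opening: 0.0439
grasp_force: 0.0
```

```bash
python3 -m creep '0.15 0 0 0 0; 0.15 0 0 0 0; 0.15 0 0 0 0; 0.15 0 0 0 0; 0.15 0 0 0 0; 0.15 0 0 0 0; 0.15 0 0 0 0; 0.15 0 0 0 0'
```

```text
clock: 4.2
eef_pos: [0.4371, -0.1575, 0.1194]
ee_rot: [-3.141, 0.047, 0.0]
wrist_force: [0.0, -0.1, -0.4]
opening: 0.0272
grasp_force: 30.0
```

The knob is gripped at 28 mm opening and 30 N. Lift by 21 mm.

```bash
python3 -m creep '0.15 0 0 -0.004 0; 0.15 0 0 -0.004 0; 0.15 0 0 -0.004 0; 0.15 0 0 -0.004 0; 0.15 0 0 -0.004 0; 0.15 0 0 -0.001 0; 0.15 0 0 0 0; 0.15 0 0 0 0'
```

```text
clock: 4.87
eef_pos: [0.437, -0.1576, 0.1404]
ee_rot: [-3.141, 0.048, 0.0]
wrist_force: [1.6, 0.6, -7.2]
opening: 0.0272
grasp_force: 30.0
```

The 7 N downward pull shows the plunger is up at the spring force. Slide along +tool y.

```bash
python3 -m creep '0.15 0 0.008 0 0; 0.15 0 0.01 0 0; 0.15 0 0.012 0 0; 0.15 0 0.012 0 0; 0.15 0 0.01 0 0; 0.15 0 0.008 0 0; 0.15 0 0 0 0; 0.15 0 0 0 0' && python3 - <<'E'
from h import *
cv2.imwrite("pics/side2.png",ctrl.camera("side"))
print(ctrl.observe()["eef_pos"])
cv2.imwrite("pics/c2.png",cv2.resize(cv2.imread("pics/side2.png")[180:340,180:340],(600,600)))
E
```

```text
clock: 5.53
eef_pos: [0.4354, -0.2189, 0.1405]
ee_rot: [3.141, -0.05, 0.001]
wrist_force: [5.1, -2.0, -6.9]
opening: 0.027
grasp_force: 30.0
[ 0.43542211 -0.21859955  0.14046748]
```

View pics/c2.png

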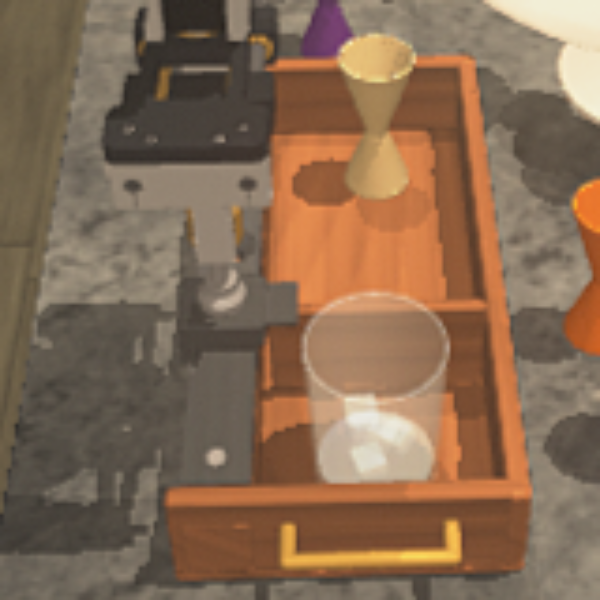

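The divider has moved with the knob by 61 mm, onto the tumbler's side, with the tumbler and jigger standing. Release.

```bash
python3 -m creep '0.8 0 0 0 0; 0.8 0 0 0 0; 0.8 0 0 0 0; 0.8 0 0 0 0; 0.8 0 0 0 0; 0.8 0 0 0 0; 0.8 0 0 0 0; 0.8 0 0 0 0'; python3 -m creep '0.8 0 0 -0.01 0; 0.8 0 0 -0.02 0; 0.8 0 0 -0.03 0; 0.8 0 0 -0.03 0; 0.8 -0.03 0 -0.02 0; 0.8 -0.03 0 0 0; 0.8 -0.03 0 0 0; 0.8 0 0 0 0' && python3 - <<'E'
from h import *
for n in("side","top"):cv2.imwrite(f"pics/{n}3.png",ctrl.camera(n))
S=cv2.imread("pics/side3.png");T=cv2.imread("pics/top3.png")[160:310,250:400]
cv2.imwrite("pics/c3.png",np.hstack([cv2.resize(i,(400,400)) for i in(S[180:330,180:330],T)]))
_,_,c=blob(S,(222,222,256,280),(18,140,120),(35,255,255));print(c,onplane("side",c,.14),onplane("side",c,.16))
E
```

```text
clock: 6.25
eef_pos: [0.4352, -0.2175, 0.1404]
ee_rot: [-3.141, 0.047, 0.0]
wrist_force: [1.0, 0.0, 0.1]
opening: 0.0744
grasp_force: 0.0
clock: 6.92
eef_pos: [0.3414, -0.2149, 0.2514]
ee_rot: [3.14, -0.051, -0.0]
wrist_force: [1.5, -0.3, 1.2]
opening: 0.0753
grasp_force: 0.0
[237.33766234 240.81818182] [ 0.43440572 -0.22191882  0.14      ] [ 0.43646074 -0.24288398  0.16      ]
```

View pics/c3.png

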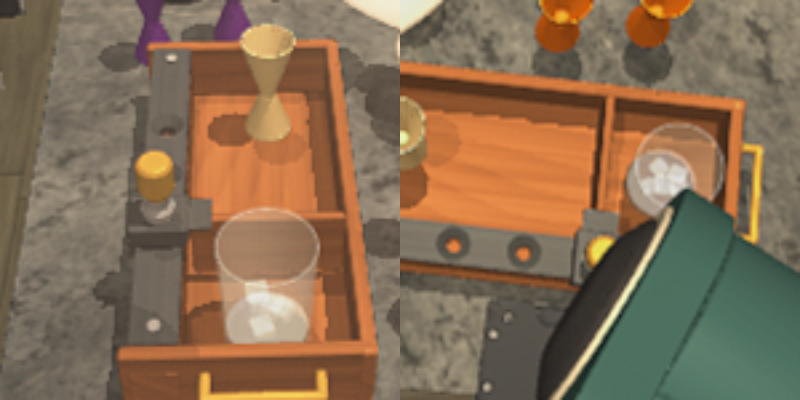

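The pictures show the middle and jigger-side holes empty and the saddle at the tumbler's hole. From the side view, with the knob top at the "down" height, the knob has shifted 59.8 mm, so the plunger is seated. The tumbler and jigger are upright and the gripper is clear.

```bash
python3 -c "
from cell import ctrl
print(ctrl.finish_job())"
```

```text
the job is handed in; nothing more can be done
None
```

The divider is at the tumbler-side hole with the plunger down in it, the tumbler and jigger are still standing in their bays, and the job was handed in at about 7 s; its verdict was not reported.

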